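# Gauge the hub spacers and stack them on the axle

## Task

Take the ring spacers on the bench one at a time, widest first: stand each on the slide gauge's bed between the jaws and slide the jaw gently shut on it until the sprung pad gives by about 5 mm, and hold it there a moment. Then take that spacer out and lower it, without dropping it, over the upright axle in the vise right down onto the collar or the spacer before it, before gauging the next. Finish with the gauge jaw slid back fully open, and leave the other things on the bench alone.

Things in the scene. Friction and masses are not known exactly. Their poses are not given: they have to be found in the camera images.
- spacer_blue: blue ring-shaped hub spacer (tube), outer diameter 62 mm, bore 34 mm, 26 mm tall, about 0.2 kg, standing on end with its bore upright; origin at the centre of its underside, z up along the bore. May be absent.
- spacer_brass: brass ring-shaped hub spacer (tube), outer diameter 58 mm, bore 34 mm, 26 mm tall, about 0.2 kg, standing on end with its bore upright; origin at the centre of its underside, z up along the bore. May be absent.
- spacer_white: white ring-shaped hub spacer (tube), outer diameter 54 mm, bore 34 mm, 26 mm tall, about 0.2 kg, standing on end with its bore upright; origin at the centre of its underside, z up along the bore. May be absent.
- spacer_red: red ring-shaped hub spacer (tube), outer diameter 50 mm, bore 34 mm, 26 mm tall, about 0.2 kg, standing on end with its bore upright; origin at the centre of its underside, z up along the bore. May be absent.
- gauge: bench slide gauge fixed to the bench: steel bed plate 110 mm wide (its x) and 300 mm long (its y), 6 mm thick, graduated. At its +y end a green housing, 52 wide, y = 90 to 145 mm, top 59 mm up, carries the sprung brass pad; the red jaw carriage slides along y on the -y side. Origin: centre of the bed's underside, z up. The spacer stands on the bed between pad and jaw face
- gauge_bed (a point): point on the top of the gauge bed, 6 mm above the gauge's origin; axes as the gauge's
- jaw (a joint): position of the sliding jaw = gap in m between the jaw face and the pad face at rest: 0 shut, 0.130 fully open; it grows as the jaw slides to the gauge's -y. Slides with about 3 N of friction and stays where it is left
- jaw_grip (a point): point in the jaw's upright black grip tab, 22 mm thick along the gauge's x, 26 mm along y, rising to 90 mm above the bench (clear of the 36 mm high carriage below it); this point is on its mid axis 70 mm above the bench. It lies 45 mm to the gauge's -y of the jaw face. Pinch it from above across the gauge's x, or push it
- jaw_face (a point): centre of the steel face of the sliding jaw, which looks to the gauge's +y; the face is 42 mm wide and reaches from just above the bed to 51 mm above the bench; axes as the gauge's
- pad (a joint): how far in m the sprung brass pad is pushed in towards its housing (the gauge's +y): 0 at rest, 0.010 at its stop; spring 0.5 N per mm, so 2.5 N at 5 mm. An orange tip comes out of the housing's far side as it is pushed in
- pad_face (a point): centre of the brass pad's contact face, which looks to the gauge's -y and lies, at rest, at y = +65 mm in the gauge's frame; 42 mm wide, from just above the bed to 51 mm above the bench; it moves with the pad
- vise: cast-iron vise fixed to the bench, 100 by 90 mm, jaw tops 70 mm up, T-handle on its -x side reaching 93 mm from the centre, 34 mm up, clamping an upright steel axle on its centre; origin at the centre of its underside, z up
- axle_seat (a point): centre of the upper side of the aluminium collar (56 mm across, 80 mm above the bench) on which the lowest spacer rests; the axle, 30 mm in diameter, rises from here along z; axes as the vise's. Each further spacer rests 26 mm higher than the one before
- axle_tip (a point): top of the axle, 68 mm above axle_seat; its last 8 mm taper from 30 to 20 mm across. Hold a spacer near its top edge so that the gripper's body stays above the axle
- tyre_lever: bystander: red steel tyre lever, 130 by 18 by 8 mm, lying flat; origin at the centre of its underside, long along x
- bell: bystander: chrome bicycle bell, dome 60 mm across, 41 mm high; origin at the centre of its underside
- cap_tin: bystander: black round valve cap tin, 73 mm across, 40 mm high; origin at the centre of its underside
- pump_head: bystander: blue plastic pump head, 60 by 30 by 35 mm with a black spout to 60 mm along +x; origin at the centre of its underside
There are look-alikes about, which are no part of the job. Several things have the shape of the spacer_brass; the one meant has the colours described above. What is shaped like the spacer_white but pink or purple is not meant.

How it is judged:
By the outcome, as a careful person would: the job done as asked, in the order asked, and still so for the second after the job is handed in, with the robot touching nothing.
Of spacer_blue, spacer_brass, spacer_white, spacer_red only 2 to 3 are there at a start; the rules pass over those that are not, and their reading is None.
At some moment in a run one of spacer_blue, spacer_brass, spacer_white, spacer_red may be knocked a few centimetres aside while the robot is not near it.
It also fails if it takes over 210 s, if anything falls off the work surface, if the arm or the gripper's body presses on something with over 40 N, if the wrist force passes 120 N, or if a joint passes its speed limit or range.

## Robot

A 6-joint arm with a two-finger parallel gripper is mounted at the origin on the work surface. World frame = base frame: x ahead of the robot, y to its left, z up, the work surface at z = 0. Lengths are in mm, angles in rad, forces in N, time in s.
With the tool pointing down it reaches from about 275 to 850 mm from the base axis. Payload 19 kg.
Tool frame: the origin (TCP) lies at the very end of the fingers, on their centre line; the grasp point (between the pads) lies 19 mm behind it; z points along the fingers, y is the line along which they close (so a half turn about z gives the same grasp; the last joint's range is limited). The gripper opens to 85 mm and grips with 20 to 120 N. Pads are 22 mm wide; open, the fingers measure 114 mm over their backs; the gripper's body (76 mm by 85 mm) begins 54 mm behind the grasp point. The pads swing forward as they close: fully open they stand 13 mm farther back than shut.
Start: joints at [-1.254, 0.15, 1.437, -0, 1.554, -0.134], TCP at [250.49, -517.537, 231.267] pointing down, gripper open.
Joint ranges: [-2.8, 2.8], [-0.68, 2.1], [0.12, 2.68], [-1.39, 4.53], [0.16, 2.79], [-2.81, 2.81]. Speed limits (rad/s): [1.89, 1.89, 2.22, 3.01, 3.01, 3.01].

## Interface

Orientations are given as a 3x3 rotation matrix whose columns are the frame's x, y, z axes.
In Python, from rig import telemetry, cams, ctrl, nets gives the robot as it stands.
- The arm moves only by the tool drive_tool, never from a script. Its argument "targets" is text: rows parted by semicolons, each of 5 numbers parted by spaces: the shift along the tool's x, y, z as a fraction of full scale, then the turn about the tool's z as a fraction of full scale, then the closure, from -1 (fully open) to 1 (shut). In form: dx dy dz twist gripper; .... A call has 1 to 20 rows; each row is the pose to reach, as a shift and turn from the pose commanded when the call began, along the tool's axes at that moment; what a row does not reach only later rows make up. Full scale, the value 1, is 1 m for a shift and 0.5 rad for a turn. A row lasts 1/10 s, in which the tool goes at most 50 mm and 8.59 degrees, less where a joint would pass 70% of its speed; a pose out of reach is approached as far as the arm can. A call with a number of a shift or a turn outside -1 to 1 is refused whole. A call with a gripper value outside its range is refused whole. The fingers move at their own pace and stop on an object; "newtons" is the grip in N (left out, the last holds). Time passes only in rows, so rows that repeat a pose let the fingers close. It gives the time, the measured TCP pose, the force, the opening and the grip force at its end, in the units of the state.
- telemetry.sense(): the state, without advancing time (a new reading comes with each control period).
- cams.get_image(name): name is "side" or "top"; returns a dict with "image" (420x560x3 uint8, red, green, blue), "vfov" (degrees; the focal length in pixels is half the picture's height over the tangent of half this angle, whatever the lens; pixels are square), "cx", "cy" (the principal point, pixels), "k1" (the pictures are not rectified: a ray, as slopes to the right and down, at radius r is drawn at 1 + k1 r^2 times it, then the intrinsics apply), "extrinsics" (4x4, takes a point from camera to world coordinates). Camera axes: x right, y down, z forward; pixel columns grow to the right and rows downward; lengths in mm; the calibration is good to about 2 mm. A picture is of the moment at which its call begins. There is no depth.
- ctrl.close_job(): hands the job in; it is judged then, once.
Trained networks look in a picture, given as the dict that the camera call returned (one of the last four; its "shot" number tells which), for a name from the list of things; names that differ only in an ending like _2 or _b are one class to them, and where a whole thing is asked for, a point or a joint stands for the part that bears it (a point fixed in the world has none). Each returns a list of dicts, best first, with "p" (0 to 1); they miss things now and then, are a little off and sometimes report something else, mostly with a low value. They report only what shows in the picture. A call takes as long as a camera call. They do not tell look-alikes from the thing itself.
- nets.boxes_of(thing, picture): "point" ([x, y, z] in mm, in the coordinates of the camera as it stood for that picture, good to about 4 mm: the middle of the surface that is visible of it).
The state is a dict: "clock": time; "joint_pos": joint angles; "qd": joint speeds; "tau": joint torques, N m; "ee_pos": TCP position; "eef_rot": TCP orientation; "ft_force": force on the tool from outside, world axes, zero at the start; "ft_torque": the same for the moment, N m; "opening": opening from 0.0 (shut) to 1.0 (fully open); "grip_force": force on a finger pad.
Only numpy, scipy, OpenCV 4.12 (cv2) and the standard library are available. Lean on these libraries where they do the work, as an engineer would, in place of code of your own. Each camera call takes 0.05 s, during which the arm holds its last target. There are 200 camera calls.

## Working session

There is one attempt and no reset: what is moved stays moved. The work goes in short steps, Python scripts to look and compute and a tool call to move; the robot and the scene stay as the last step left them, time stands still between calls to the robot, and variables do not carry over. Pictures are saved under pics/ and viewed, at most 14 in all, crops included, and the job is handed in when it is done.

Besides the shell and the picture viewer there is one more tool, called in YAML: its name, and indented under it one key for each argument. drive_tool: Moves the arm, as the interface text tells. Its arguments: {"type":"object","properties":{"targets":{"type":"string"},"newtons":{"type":"number"}},"required":["targets"]}

```bash
mkdir -p pics; ls; cat > h.py <<'E'
import numpy as np, cv2
from rig import telemetry, cams, ctrl, nets
def K(p):
    h=p["image"].shape[0]; f=h/2/np.tan(np.radians(p["vfov"])/2)
    return np.array([[f,0,p["cx"]],[0,f,p["cy"]],[0,0,1.]]), np.array([p["k1"],0,0,0,0.])
def shot(n,name=None,crop=None,scale=1):
    p=cams.get_image(n)
    if name: save(p,name,crop,scale)
    return p
def save(p,name,crop=None,scale=1):
    im=p["image"][...,::-1]
    if crop: im=im[crop[1]:crop[3],crop[0]:crop[2]]
    cv2.imwrite("pics/"+name,cv2.resize(im,None,fx=scale,fy=scale,interpolation=cv2.INTER_CUBIC))
def onplane(p,uv,z):
    k,d=K(p); E=np.array(p["extrinsics"])
    r=cv2.undistortPoints(np.array(uv,float).reshape(-1,1,2),k,d).reshape(-1,2)
    r=np.c_[r,np.ones(len(r))]@E[:3,:3].T; o=E[:3,3]
    return o+r*((z-o[2])/r[:,2])[:,None]
def pix(p,P):
    k,d=K(p); T=np.linalg.inv(np.array(p["extrinsics"]))
    return cv2.projectPoints(np.array(P,float).reshape(-1,1,3),cv2.Rodrigues(T[:3,:3])[0],T[:3,3],k,d)[0].reshape(-1,2)
def find(p,thing):
    E=np.array(p["extrinsics"]); o=[]
    for b in nets.boxes_of(thing,p):
        w=E[:3,:3]@np.array(b["point"])+E[:3,3]; o.append((round(b["p"],2),w.round(),pix(p,w)[0].round()))
    return o
E
python3 - <<'E'
from h import *
for n in("top","side"):
    p=shot(n,n+"0.png",None,1.4)
    print(n,p["vfov"],p["k1"],np.array(p["extrinsics"]).round(3).tolist())
    for t in "spacer_blue spacer_brass spacer_white spacer_red gauge jaw vise bell cap_tin pump_head tyre_lever".split():
        print(t,[(a,b.tolist(),c.tolist()) for a,b,c in find(p,t)])
s=telemetry.sense();print(s)
E
```

```text
pics
top 47.92078050771477 0.027073771169566926 [[-0.013, -0.988, 0.153, 392.881], [-1.0, 0.015, 0.013, -51.303], [-0.015, -0.153, -0.988, 1247.817], [0.0, 0.0, 0.0, 1.0]]
spacer_blue []
spacer_brass [(0.75, [442.0, -53.0, 27.0], [280.0, 259.0]), (0.72, [338.0, 67.0, 27.0], [233.0, 301.0]), (0.52, [445.0, 55.0, 21.0], [238.0, 259.0]), (0.28, [347.0, 257.0, 41.0], [157.0, 299.0])]
spacer_white [(0.68, [450.0, -183.0, 25.0], [330.0, 255.0]), (0.52, [437.0, -276.0, 23.0], [367.0, 260.0]), (0.52, [618.0, -79.0, 7.0], [288.0, 193.0]), (0.5, [442.0, -371.0, 23.0], [404.0, 258.0])]
spacer_red []
gauge [(0.82, [619.0, -74.0, 5.0], [287.0, 193.0])]
jaw [(0.61, [617.0, -80.0, 52.0], [289.0, 190.0]), (0.28, [774.0, -103.0, 6.0], [296.0, 136.0])]
vise [(0.91, [492.0, 213.0, 69.0], [173.0, 240.0]), (0.16, [772.0, -105.0, -1.0], [297.0, 138.0])]
bell [(0.57, [759.0, 113.0, 28.0], [216.0, 141.0])]
cap_tin [(0.55, [347.0, 257.0, 44.0], [157.0, 299.0])]
pump_head []
tyre_lever [(0.7, [771.0, -106.0, 7.0], [297.0, 137.0])]
side 55.42949580888993 -0.044470880482922054 [[-0.966, -0.179, 0.184, 378.319],
[... 1171 characters left out ...]
-05,
        1.55381862e+00, -1.34007055e-01]), 'qd': array([ 0.00121311, -0.00042725,  0.00126706, -0.00058495,  0.00037479,
        0.00046244]), 'tau': array([ 7.14537218e-04, -7.12799692e+01, -5.71053314e+01,  5.07445930e-05,
        1.72365839e-03, -5.08391622e-05]), 'ee_pos': array([ 250.51694244, -517.5352349 ,  231.27839252]), 'eef_rot': array([[ 9.00086493e-01,  4.35711264e-01,  2.80136066e-06],
       [ 4.35711262e-01, -9.00086487e-01,  1.07132182e-04],
       [ 4.92001654e-05, -9.52076457e-05, -9.99999994e-01]]), 'ft_force': array([ 0.55461326, -0.48427854,  0.25645745]), 'ft_torque': array([-0.03033262,  0.0296827 ,  0.00660828]), 'grip_force': 0.0, 'opening': 1.0016641530946713}
```

View pics/top0.png

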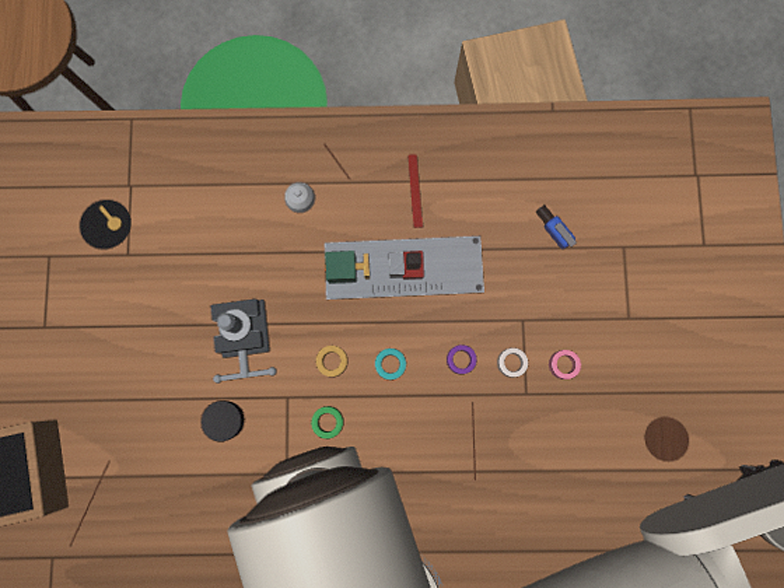

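View pics/side0.png

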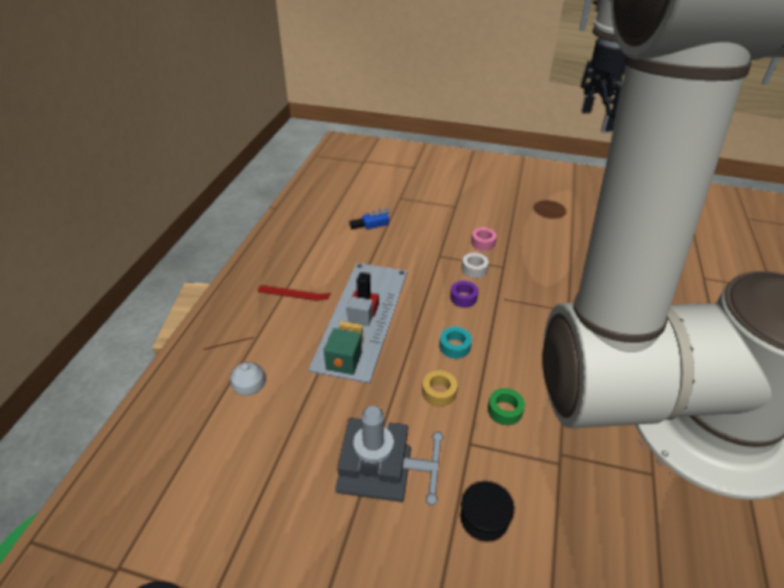

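The pictures show (1.4x top view) six rings: yellow/brass (331,361), teal (390,363), purple (461,360), white (513,362), pink (566,364) and green (327,422). Brass and white fit the descriptions. Teal and green are brass look-alikes, and purple and pink are white look-alikes. The gauge is at (405,268) with its jaw partly shut, and the vise is at (240,327). Next I'll measure precisely and enlarge.

```bash
cat >> h.py <<'E'
def hsv(p): return cv2.cvtColor(p["image"],cv2.COLOR_RGB2HSV)
def ring(p,guess,z=26,r=40,lo=(15,80,100),hi=(30,255,255)):
    # bore centre: the outer contour of the colour blob near the guess, top-plane circle fit
    u,v=pix(p,[*guess[:2],z])[0].round().astype(int)
    m=cv2.inRange(hsv(p),lo,hi); q=np.zeros_like(m); cv2.circle(q,(u,v),r,255,-1); m&=q
    return m
E
python3 - <<'E'
from h import *
t=cams.get_image("top"); s=cams.get_image("side")
a=cv2.resize(t["image"][165:275,140:300,::-1],None,fx=5,fy=5,interpolation=cv2.INTER_CUBIC); cv2.imwrite("pics/t1.png",a)
a=cv2.resize(t["image"][230:290,210:420,::-1],None,fx=3.8,fy=3.8,interpolation=cv2.INTER_CUBIC)
b=cv2.resize(s["image"][150:310,210:400,::-1],None,fx=2.2,fy=2.2,interpolation=cv2.INTER_CUBIC)
c=np.zeros((a.shape[0]+b.shape[0],max(a.shape[1],b.shape[1]),3),np.uint8);c[:a.shape[0],:a.shape[1]]=a;c[a.shape[0]:,:b.shape[1]]=b
cv2.imwrite("pics/t2.png",c); print(c.shape)
for p,n in((t,"t"),(s,"s")):
    for g in((443,-50),(448,-180)): 
        u,v=pix(p,[*g,26])[0].round().astype(int); print(n,u,v,hsv(p)[v-14:v+15:2,u].tolist())
E
```

```text
(580, 798, 3)
t 278 259 [[12, 111, 163], [13, 121, 167], [90, 177, 163], [90, 144, 168], [86, 55, 97], [12, 117, 165], [12, 114, 163], [13, 115, 162], [13, 118, 160], [12, 116, 158], [11, 130, 165], [90, 163, 172], [90, 152, 170], [28, 46, 106], [13, 121, 154]]
t 329 256 [[13, 111, 165], [13, 121, 145], [159, 88, 124], [139, 132, 156], [15, 111, 78], [13, 115, 162], [13, 113, 163], [12, 111, 166], [14, 115, 162], [13, 113, 163], [14, 118, 155], [138, 145, 156], [137, 136, 158], [14, 121, 160], [13, 111, 154]]
s 324 240 [[14, 124, 161], [14, 124, 162], [14, 124, 163], [18, 75, 140], [90, 161, 149], [90, 190, 129], [91, 189, 109], [90, 188, 107], [80, 66, 109], [15, 114, 159], [82, 64, 140], [90, 185, 150], [90, 190, 121], [90, 189, 108], [90, 183, 107]]
s 331 206 [[15, 10, 104], [12, 33, 115], [14, 105, 151], [14, 123, 164], [157, 86, 133], [137, 165, 131], [137, 170, 105], [137, 168, 103], [145, 110, 102], [175, 78, 141], [138, 157, 140], [137, 169, 107], [137, 168, 103], [139, 145, 100], [8, 95, 143]]
```

View pics/t1.png

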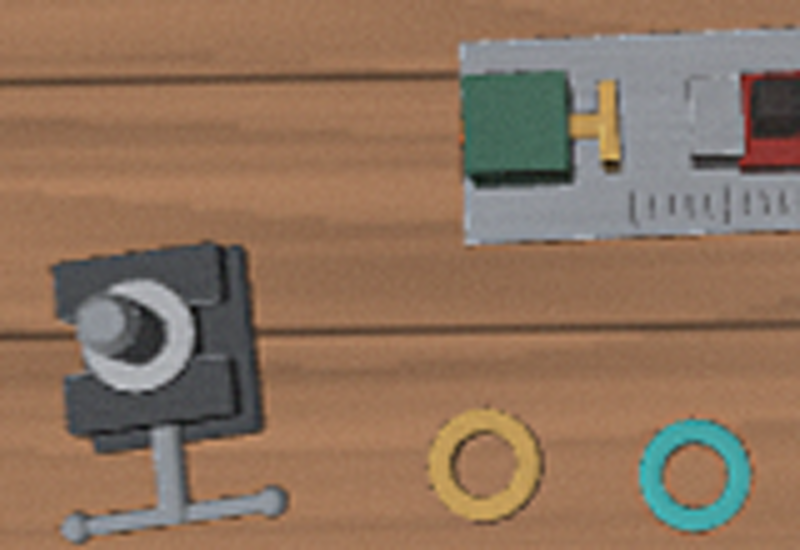

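View pics/t2.png

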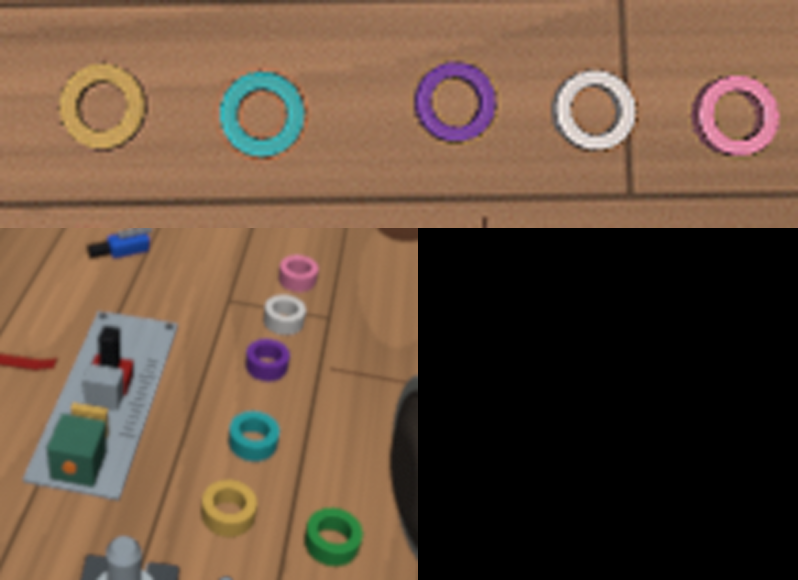

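The enlargement confirms the targets: brass ring at (484,465) in t1 and white at (595,110) in t2, with teal, green, purple and pink as look-alikes. There is no blue or red ring in view so far. The collar is at t1 (138,334) and the axle tip at (102,322).

```bash
cat >> h.py <<'E'
from scipy.optimize import least_squares
def cyl(x,y,z,d,h):
    a=np.linspace(0,2*np.pi,48,endpoint=False); c=np.c_[x+d/2*np.cos(a),y+d/2*np.sin(a)]
    return np.r_[np.c_[c,np.full(48,z)],np.c_[c,np.full(48,z+h)]]
def hullstat(pts):
    h=cv2.convexHull(np.float32(pts).reshape(-1,1,2)); m=cv2.moments(h); return np.array([m["m10"]/m["m00"],m["m01"]/m["m00"]]),m["m00"]
RNG={"brass":((17,95,60),(29,255,255)),"white":((0,0,90),(179,45,255))}
def mask_near(p,uv,col,r):
    m=cv2.inRange(hsv(p),*RNG[col]); q=np.zeros_like(m); cv2.circle(q,tuple(int(round(a)) for a in uv),r,255,-1); m&=q
    n,l,st,_=cv2.connectedComponentsWithStats(m); i=1+np.argmax(st[1:,4]); return np.argwhere(l==i)[:,::-1]
def fitring(p,guess,col,d,z=0,r=26):
    pts=mask_near(p,pix(p,[*guess,z+13])[0],col,r); c,A=hullstat(pts)
    f=lambda q: hullstat(pix(p,cyl(*q,z,d,26)))[0]-c
    q=least_squares(f,guess).x; return q.round(1),round(A/hullstat(pix(p,cyl(*q,z,d,26)))[1],2)
def tri(ps,uvs):
    f=lambda X: np.concatenate([pix(p,X)[0]-u for p,u in zip(ps,uvs)])
    s=least_squares(f,[500,0,50.]); return s.x.round(1),s.fun.round(1)
E
python3 - <<'E'
from h import *
t=cams.get_image("top"); s=cams.get_image("side")
for n,d,g in(("brass",58,(443,60)),("white",54,(437,-270))):
    print(n,[fitring(p,g,n,d) for p in(t,s)])
c=lambda x,y:((x+.5)/5-.5+140,(y+.5)/5-.5+165)
print("tip",onplane(t,c(102,322),148).round(1),"collar",onplane(t,c(138,334),80).round(1))
# side: enlarge vise and gauge
save(s,"s1.png",(235,180,335,360),3.3)
# bed
m=cv2.inRange(hsv(t),(95,10,100),(125,75,230)); q=np.zeros_like(m); q[160:222,225:355]=255; m&=q
pts=np.argwhere(m)[:,::-1]; h=cv2.convexHull(pts.astype(np.float32)).reshape(-1,2)
P=onplane(t,h,6)[:,:2]; print("bed",cv2.minAreaRect(P.astype(np.float32)))
save(t,"t3.png",(225,160,355,222),6)
E
```

```text
brass [(array([448.2,  59.1]), 0.89), (array([447.5,  59.3]), 0.94)]
white [(array([ 441.3, -275.4]), 0.86), (array([ 439.9, -275.7]), 0.83)]
tip [[511.1 226.3 148. ]] collar [[512.2 225.4  80. ]]
bed ((624.1351318359375, -78.3511962890625), (108.1904067993164, 297.644775390625), 1.7495858669281006)
```

View pics/s1.png

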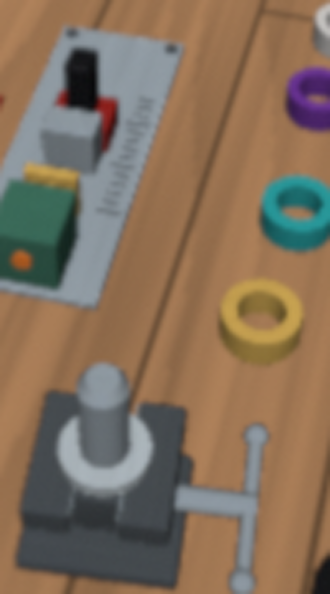

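View pics/t3.png

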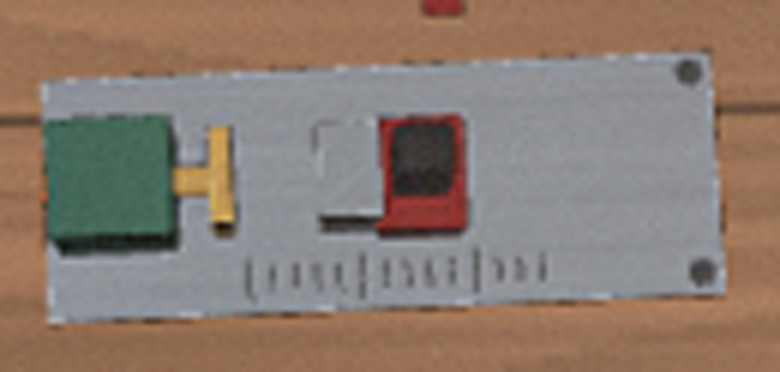

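```bash
cat >> h.py <<'E'
YAW=np.radians(1.75); G0=np.array([624.1,-78.4,0]); RG=np.array([[np.cos(YAW),-np.sin(YAW),0],[np.sin(YAW),np.cos(YAW),0],[0,0,1]])
def g2w(x,y,z=0): return G0+RG@np.array([x,y,z],float)
def w2g(P): return RG.T@(np.array(P,float)-G0)
def to(P):
    s=telemetry.sense(); R=np.array(s["eef_rot"]); d=R.T@(np.array(P,float)-np.array(s["ee_pos"]))/1000
    y=R[:,1]; a=np.arctan2(y[1],y[0]); tw=-(YAW-a)/0.5
    print("to",np.round(P,1),"shift",d.round(4),"twist",round(tw,3))
E
python3 - <<'E'
from h import *
t=cams.get_image("top"); s=cams.get_image("side")
T=lambda x,y:((x+.5)/6-.5+225,(y+.5)/6-.5+160)
S=lambda x,y:((x+.5)/3.3-.5+235,(y+.5)/3.3-.5+180)
c=lambda x,y:((x+.5)/5-.5+140,(y+.5)/5-.5+165)
tab=onplane(t,T(424,158),90)[0]; print("tabtop",tab.round(1),w2g(tab).round(1))
print("tab side",w2g(onplane(s,S(83,55),90)[0]).round(1))
print("jawface edge top z51",w2g(onplane(t,T(317,120),51)[0]).round(1),w2g(onplane(t,T(321,214),51)[0]).round(1))
print("pad top z51",w2g(onplane(t,T(234,125),51)[0]).round(1),w2g(onplane(t,T(236,222),51)[0]).round(1))
print("collar side",onplane(s,S(105,447),80).round(1), "tip side",onplane(s,S(103,372),148).round(1))
print("housing top",[w2g(onplane(t,T(*q),59)[0]).round(1).tolist() for q in((45,120),(172,116),(176,233),(52,236))])
B=np.array([tab[0],tab[1],130]); to(B); to([B[0],B[1],51])
E
```

```text
tabtop [620.4 -94.5  90. ] [ -4.2 -16.   90. ]
tab side [ -1.4 -18.6  90. ]
jawface edge top z51 [22.2 27.5 51. ] [-19.   27.6  51. ]
pad top z51 [21.6 63.3 51. ] [-20.8  64.2  51. ]
collar side [[510.7 226.9  80. ]] tip side [[511.9 222.7 148. ]]
housing top [[25.9, 143.9, 59.0], [25.1, 89.5, 59.0], [-25.7, 89.7, 59.0], [-24.6, 142.5, 59.0]]
to [620.4 -94.5 130. ] shift [ 0.5172 -0.2196  0.1013] twist -2.301
to [620.4 -94.5  51. ] shift [ 0.5172 -0.2196  0.1803] twist -2.301
```

drive_tool:
  targets: "0.517 -0.22 0 -1 -1;0.517 -0.22 0 -1 -1;0.517 -0.22 0 -1 -1;0.517 -0.22 0 -1 -1;0.517 -0.22 0 -1 -1;0.517 -0.22 0 -1 -1;0.517 -0.22 0 -1 -1;0.517 -0.22 0 -1 -1;0.517 -0.22 0 -1 -1;0.517 -0.22 0 -1 -1;0.517 -0.22 0 -1 -1;0.517 -0.22 0 -1 -1;0.517 -0.22 0 -1 -1;0.517 -0.22 0 -1 -1"
  newtons: 30

```text
clock: 2.9
ee_pos: [619.6, -94.8, 231.1]
eef_rot: [[0.581, 0.814, -0.001], [0.814, -0.581, -0.0], [-0.0, -0.0, -1.0]]
ft_force: [-0.1, -0.9, -0.7]
opening: 0.999
grip_force: 0.0
```

drive_tool:
  targets: "0 0 0 -1 -1;0 0 0 -1 -1;0 0 0 -1 -1;0 0 0 -1 -1;0 0 0 -1 -1"

```text
clock: 3.4
ee_pos: [619.3, -95.7, 231.7]
eef_rot: [[0.121, 0.993, 0.0], [0.993, -0.121, -0.0], [-0.0, 0.0, -1.0]]
ft_force: [-0.4, -0.6, -0.7]
opening: 0.998
grip_force: 0.0
```

drive_tool:
  targets: "0 0 0.08 -0.3 -1;0 0 0.08 -0.3 -1;0 0 0.08 -0.3 -1;0 0 0.08 -0.3 -1"

```text
clock: 3.8
ee_pos: [619.9, -95.0, 152.5]
eef_rot: [[-0.027, 1.0, 0.0], [1.0, 0.027, -0.0], [-0.0, 0.0, -1.0]]
ft_force: [0.6, 1.0, 1.1]
opening: 0.998
grip_force: 0.0
```

```bash
sed -i 's/G0=np.array(\[624.1,-78.4,0\])/G0=np.array([624.4,-79.3,0])/' h.py; python3 - <<'E'
from h import *
s=telemetry.sense(); print(s["clock"],s["ee_pos"].round(1),s["eef_rot"].round(3).tolist())
t=cams.get_image("top"); v=cams.get_image("side")
for n,d,g in(("brass",58,(448,59)),("white",54,(440,-275))):
    print(n,[fitring(p,g,n,d) for p in(t,v)])
save(t,"t4.png",(80,60,480,360),2)
to(g2w(0,-17,51))
E
```

```text
3.8 [619.9 -95.  152.5] [[-0.027, 1.0, 0.0], [1.0, 0.027, -0.0], [-0.0, 0.0, -1.0]]
brass [(array([455.1,  81.1]), 0.07), (array([446.5,  59.4]), 0.93)]
white [(array([ 441.4, -275.6]), 0.85), (array([ 439.9, -275.8]), 0.83)]
to [624.9 -96.3  51. ] shift [-0.0015  0.0039  0.1028] twist -0.004
```

View pics/t4.png

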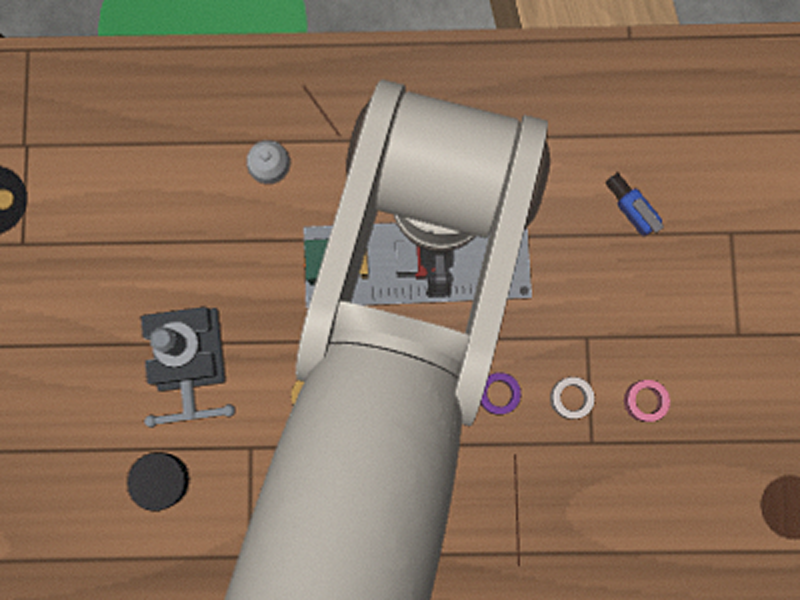

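The view (t4) shows nothing new on the right side: purple (500,393), white (573,398), pink (648,400). No blue or red ring exists, so the job is brass, then white. I'll pinch the jaw tab and open the jaw fully.

drive_tool:
  targets: "-0.002 0.004 0.05 0 -1;-0.002 0.004 0.1 0 -1;-0.002 0.004 0.1 0 -1;-0.002 0.004 0.1 0 1;-0.002 0.004 0.1 0 1;-0.002 0.004 0.1 0 1;-0.002 0.004 0.1 0 1;-0.002 0.004 0.1 0 1;-0.002 0.004 0.1 0 1;-0.002 0.004 0.1 0 1"
  newtons: 20

```text
clock: 4.9
ee_pos: [625.5, -96.3, 53.1]
eef_rot: [[-0.03, 1.0, 0.004], [1.0, 0.03, -0.001], [-0.001, 0.004, -1.0]]
ft_force: [7.1, 1.3, 6.2]
opening: 0.248
grip_force: 23.3
```

drive_tool:
  targets: "-0.015 0 0 0 1;-0.03 0 0 0 1;-0.045 0 0 0 1;-0.06 0 0 0 1;-0.075 0 0 0 1;-0.085 0 0 0 1;-0.09 0 0 0 1;-0.092 0 0 0 1;-0.093 0 0 0 1;-0.094 0 0 0 1;-0.094 0 0 0 1;-0.094 0 0 0 1"

```text
clock: 6.1
ee_pos: [628.1, -189.4, 53.0]
eef_rot: [[-0.03, 1.0, 0.003], [1.0, 0.03, 0.0], [0.0, 0.003, -1.0]]
ft_force: [5.7, 7.9, 9.4]
opening: 0.256
grip_force: 23.7
```

drive_tool:
  targets: "-0.001 0 0 0 1;-0.001 0 0 0 1;-0.002 0 0 0 1;-0.002 0 0 0 1;-0.002 0 0 0 1"

```text
clock: 6.6
ee_pos: [628.2, -189.6, 53.0]
eef_rot: [[-0.031, 1.0, 0.003], [1.0, 0.031, 0.003], [0.003, 0.003, -1.0]]
ft_force: [3.2, 22.0, 12.1]
opening: 0.253
grip_force: 24.3
```

drive_tool:
  targets: "0.002 0 0 0 1;0.002 0 0 0 1;0.002 0 0 0 -1;0.002 0 0 0 -1;0.002 0 0 0 -1;0.002 0 0 0 -1;0.002 0 0 0 -1;0.002 0 -0.05 0 -1;0.002 0 -0.08 0 -1;0.002 0 -0.08 0 -1"

```text
clock: 7.6
ee_pos: [628.5, -190.8, 136.3]
eef_rot: [[-0.03, 1.0, 0.006], [1.0, 0.03, -0.003], [-0.003, 0.006, -1.0]]
ft_force: [0.6, -0.2, 0.8]
opening: 0.999
grip_force: 0.0
```

```bash
python3 - <<'E'
from h import *
print(w2g([628.2,-189.6,0]))
v=cams.get_image("side"); print(fitring(v,(448,59),"brass",58),fitring(v,(440,-275),"white",54))
to([447.8,59.2,100]); to([447.8,59.2,5])
E
```

```text
[   0.42982964 -110.36460142    0.        ]
(array([446.9,  59.3]), 0.93) (array([ 439.8, -275.9]), 0.83)
to [447.8  59.2 100. ] shift [ 0.255  -0.1725  0.0326] twist -0.001
to [447.8  59.2   5. ] shift [ 0.2552 -0.1728  0.1276] twist -0.001
```

drive_tool:
  targets: "0.255 -0.173 0 0 -1;0.255 -0.173 0 0 -1;0.255 -0.173 0 0 -1;0.255 -0.173 0 0 -1;0.255 -0.173 0 0 -1;0.255 -0.173 0 0 -1;0.255 -0.173 0 0 -1;0.255 -0.173 0.035 0 -1;0.255 -0.173 0.035 0 -1;0.255 -0.173 0.035 0 -1"

```text
clock: 8.65
ee_pos: [446.1, 59.3, 96.1]
eef_rot: [[-0.03, 1.0, -0.002], [1.0, 0.03, 0.0], [0.0, -0.002, -1.0]]
ft_force: [0.3, 0.5, 0.4]
opening: 0.998
grip_force: 0.0
```

```bash
python3 - <<'E'
from h import *
v=shot("side"); save(v,"s2.png",(250,200,430,350),4); print(fitring(v,(448,59),"brass",58))
to([447.5,59.2,5])
E
```

```text
(array([447.4,  58.9]), 0.94)
to [447.5  59.2   5. ] shift [-0.      0.0009  0.0918] twist -0.002
```

View pics/s2.png

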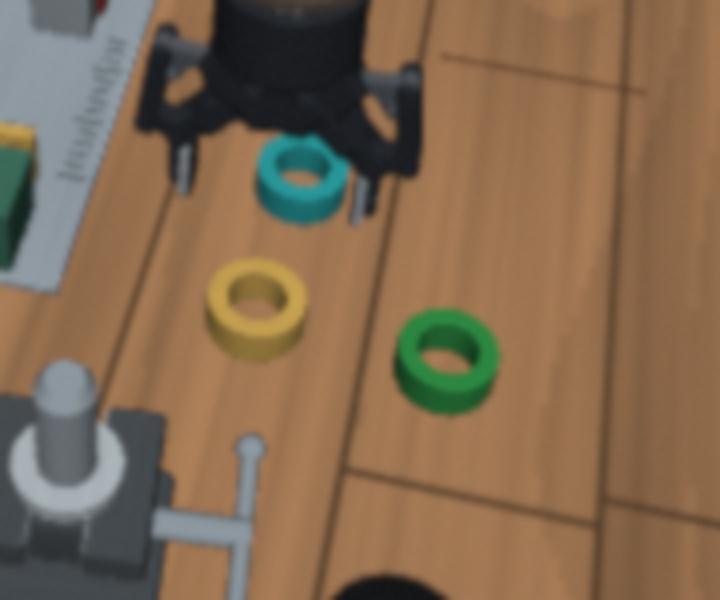

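The gripper stands open above and aligned with the brass ring, which is at (256,308) in the crop. Descending and grasping.

drive_tool:
  targets: "0 0.001 0.04 0 -1;0 0.001 0.07 0 -1;0 0.001 0.085 0 -1;0 0.001 0.09 0 -1;0 0.001 0.09 0 -1;0 0.001 0.09 0 1;0 0.001 0.09 0 1;0 0.001 0.09 0 1;0 0.001 0.09 0 1;0 0.001 0.09 0 1;0 0.001 0.09 0 1;0 0.001 0.09 0 1"
  newtons: 40

```text
clock: 9.9
ee_pos: [448.2, 59.6, 7.9]
eef_rot: [[-0.03, 1.0, 0.002], [1.0, 0.03, -0.0], [-0.0, 0.002, -1.0]]
ft_force: [-4.3, -1.1, 15.5]
opening: 0.668
grip_force: 39.3
```

drive_tool:
  targets: "0 0 -0.03 0 1;0 0 -0.08 0 1;0 0 -0.1 0 1;0 0 -0.1 0 1;0 0 -0.1 0 1"

```text
clock: 10.4
ee_pos: [447.2, 59.6, 106.3]
eef_rot: [[-0.03, 1.0, 0.001], [1.0, 0.03, 0.0], [0.0, 0.001, -1.0]]
ft_force: [0.1, -0.2, -2.0]
opening: 0.664
grip_force: 43.9
```

```bash
python3 - <<'E'
from h import *
s=telemetry.sense(); print(s["ee_pos"].round(1),s["ft_force"].round(1),s["opening"])
v=cams.get_image("side")
e=s["ee_pos"]; print([ (z,fitring(v,(448,59),"brass",58,z=z,r=34)) for z in (e[2]-8-4,e[2]-8,e[2]-4)])
to(g2w(0,33,60)); to(g2w(0,33,15))
E
```

```text
[447.2  59.6 106.3] [ 0.1 -0.2 -2. ] 0.6641215450006588
[(np.float64(94.33946958674548), (array([447.1,  56.4]), 0.93)), (np.float64(98.33946958674548), (array([446.9,  58.8]), 0.93)), (np.float64(102.33946958674548), (array([446.5,  60.8]), 0.92))]
to [623.4 -46.3  60. ] shift [-0.1112  0.1734  0.0454] twist -0.001
to [623.4 -46.3  15. ] shift [-0.1112  0.1734  0.0904] twist -0.001
```

drive_tool:
  targets: "-0.04 0.03 0 0 1;-0.075 0.07 0 0 1;-0.111 0.11 0 0 1;-0.111 0.15 0 0 1;-0.111 0.173 0 0 1;-0.111 0.173 0 0 1;-0.111 0.173 0.04 0 1;-0.111 0.173 0.07 0 1;-0.111 0.173 0.085 0 1;-0.111 0.173 0.085 0 1;-0.111 0.173 0.085 0 1"

```text
clock: 11.55
ee_pos: [623.7, -46.1, 22.1]
eef_rot: [[-0.03, 1.0, 0.0], [1.0, 0.03, 0.0], [-0.0, 0.0, -1.0]]
ft_force: [-0.0, 1.1, -1.1]
opening: 0.668
grip_force: 43.9
```

drive_tool:
  targets: "0 0 0.003 0 1;0 0 0.005 0 1;0 0 0.006 0 1;0 0 0.007 0 1;0 0 0.007 0 1;0 0 0.007 0 1"

```text
clock: 12.15
ee_pos: [623.6, -46.1, 14.4]
eef_rot: [[-0.03, 1.0, 0.0], [1.0, 0.03, 0.0], [0.0, 0.0, -1.0]]
ft_force: [0.0, -0.5, -2.0]
opening: 0.668
grip_force: 43.9
```

drive_tool:
  targets: "0 0 0.001 0 1;0 0 0.001 0 1;0 0 0.002 0 1;0 0 0.002 0 1"

```text
clock: 12.55
ee_pos: [623.7, -46.1, 14.0]
eef_rot: [[-0.03, 1.0, 0.001], [1.0, 0.03, -0.0], [-0.0, 0.001, -1.0]]
ft_force: [-10.5, 0.6, 21.3]
opening: 0.667
grip_force: 45.9
```

drive_tool:
  targets: "0 0 -0.002 0 1;0 0 -0.002 0 -1;0 0 -0.002 0 -1;0 0 -0.002 0 -1;0 0 -0.002 0 -1;0 0 -0.002 0 -1;0 0 -0.05 0 -1;0 0 -0.09 0 -1;0 0 -0.12 0 -1;0 0 -0.12 0 -1"

```text
clock: 13.55
ee_pos: [625.3, -46.4, 137.1]
eef_rot: [[-0.03, 1.0, 0.007], [1.0, 0.03, -0.001], [-0.001, 0.007, -1.0]]
ft_force: [-0.2, 0.4, 0.7]
opening: 1.0
grip_force: 0.0
```

```bash
python3 - <<'E'
from h import *
v=cams.get_image("side"); q=fitring(v,g2w(0,33)[:2],"brass",58,z=6); print(q,w2g([*q[0],0]))
to(g2w(0.4,-110.4,130)); to(g2w(0.4,-110.4,51))
save(v,"s3.png",(210,150,330,260),5)
E
```

```text
(array([623.8, -47.4]), 0.8) [ 0.37445842 31.90344466  0.        ]
to [ 628.2 -189.6  130. ] shift [-0.1434 -0.0005  0.0045] twist -0.001
to [ 628.2 -189.6   51. ] shift [-0.1433 -0.0008  0.0835] twist -0.001
```

View pics/s3.png

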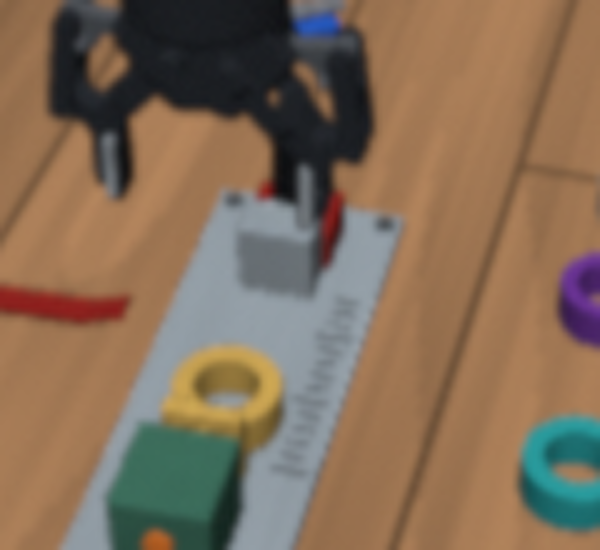

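The brass ring stands on the bed by the pad (228,395), and the jaw is fully open behind it. Next I'll pinch the tab.

drive_tool:
  targets: "-0.05 0 0 0 -1;-0.1 0 0 0 -1;-0.143 0 0 0 -1;-0.143 0 0 0 -1;-0.143 0 0.04 0 -1;-0.143 0 0.082 0 -1;-0.143 0 0.082 0 -1;-0.143 0 0.082 0 1;-0.143 0 0.082 0 1;-0.143 0 0.082 0 1;-0.143 0 0.082 0 1;-0.143 0 0.082 0 1;-0.143 0 0.082 0 1;-0.143 0 0.082 0 1"
  newtons: 20

```text
clock: 15.0
ee_pos: [628.2, -189.1, 51.6]
eef_rot: [[-0.03, 1.0, 0.001], [1.0, 0.03, -0.0], [-0.0, 0.001, -1.0]]
ft_force: [-1.7, 0.7, 7.3]
opening: 0.251
grip_force: 25.6
```

drive_tool:
  targets: "0.006 0 0 0 1;0.014 0 0 0 1;0.022 0 0 0 1;0.03 0 0 0 1;0.038 0 0 0 1;0.046 0 0 0 1;0.052 0 0 0 1;0.056 0 0 0 1;0.059 0 0 0 1;0.062 0 0 0 1;0.065 0 0 0 1;0.066 0 0 0 1;0.067 0 0 0 1;0.068 0 0 0 1;0.068 0 0 0 1;0.068 0 0 0 1"

```text
clock: 16.6
ee_pos: [626.3, -121.5, 51.6]
eef_rot: [[-0.03, 1.0, 0.002], [1.0, 0.03, -0.001], [-0.001, 0.002, -1.0]]
ft_force: [-0.6, -1.0, 6.6]
opening: 0.258
grip_force: 25.6
```

```bash
python3 - <<'E'
from h import *
s=telemetry.sense(); print(s["ee_pos"].round(2),w2g(s["ee_pos"]).round(2),s["ft_force"].round(1),s["eef_rot"].round(4).tolist())
v=cams.get_image("side"); save(v,"s4.png",(220,200,290,290),6)
E
```

```text
[ 626.3  -121.47   51.56] [  0.61 -42.21  51.56] [-0.6 -1.   6.6] [[-0.0299, 0.9996, 0.0016], [0.9996, 0.0299, -0.0008], [-0.0009, 0.0016, -1.0]]
```

View pics/s4.png

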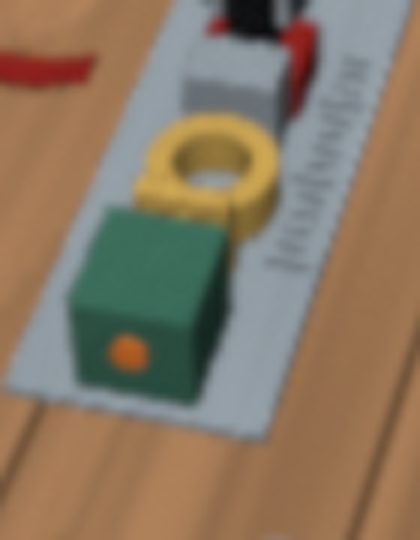

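The pad is not yet pressed and the jaw is almost touching the ring. Advancing slowly.

drive_tool:
  targets: "0.001 0 0 0 1;0.002 0 0 0 1;0.003 0 0 0 1;0.003 0 0 0 1;0.003 0 0 0 1"

```text
clock: 17.15
ee_pos: [626.2, -118.6, 51.6]
eef_rot: [[-0.03, 1.0, 0.002], [1.0, 0.03, -0.001], [-0.001, 0.002, -1.0]]
ft_force: [-1.1, -2.5, 6.2]
opening: 0.253
grip_force: 25.5
```

drive_tool:
  targets: "0.001 0 0 0 1;0.002 0 0 0 1;0.003 0 0 0 1;0.003 0 0 0 1;0.003 0 0 0 1;0.003 0 0 0 1"

```text
clock: 17.75
ee_pos: [626.1, -115.6, 51.6]
eef_rot: [[-0.03, 1.0, 0.002], [1.0, 0.03, -0.001], [-0.001, 0.002, -1.0]]
ft_force: [-0.4, -2.5, 5.8]
opening: 0.255
grip_force: 25.6
```

drive_tool:
  targets: "0.001 0 0 0 1;0.0015 0 0 0 1;0.002 0 0 0 1;0.0025 0 0 0 1;0.003 0 0 0 1;0.003 0 0 0 1;0.003 0 0 0 1;0.003 0 0 0 1"

```text
clock: 18.55
ee_pos: [626.1, -112.9, 51.6]
eef_rot: [[-0.03, 1.0, 0.002], [1.0, 0.03, -0.001], [-0.001, 0.002, -1.0]]
ft_force: [0.2, -5.1, 6.5]
opening: 0.254
grip_force: 25.5
```

```bash
python3 - <<'E'
from h import *
s=telemetry.sense(); print(w2g(s["ee_pos"]).round(2),s["ft_force"].round(1))
v=cams.get_image("side"); save(v,"s5.png",(220,200,290,290),6)
E
```

```text
[  0.63 -33.64  51.57] [ 0.2 -5.1  6.5]
```

View pics/s5.png

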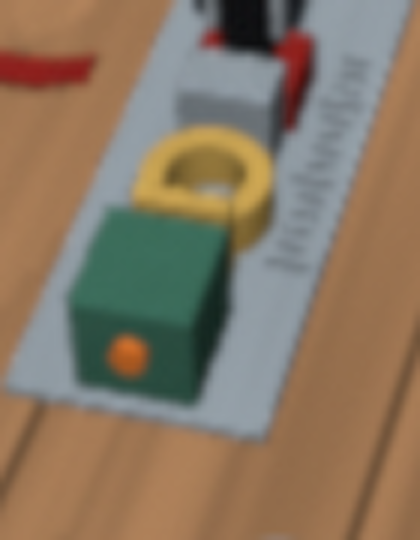

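The orange tip is pushed out and the pad is in by about 4.4 mm. A touch more, then hold.

drive_tool:
  targets: "0.0006 0 0 0 1;0.0006 0 0 0 1;0.0006 0 0 0 1;0.0006 0 0 0 1;0.0006 0 0 0 1;0.0006 0 0 0 1;0.0006 0 0 0 1;0.0006 0 0 0 1;0.0006 0 0 0 1;0.0006 0 0 0 1;0.0006 0 0 0 1;0.0006 0 0 0 1;0.0006 0 0 0 1;0.0006 0 0 0 1;0.0006 0 0 0 1;0.0006 0 0 0 1"

```text
clock: 20.2
ee_pos: [626.0, -112.4, 51.6]
eef_rot: [[-0.03, 1.0, 0.002], [1.0, 0.03, -0.001], [-0.002, 0.002, -1.0]]
ft_force: [-0.6, -6.1, 6.3]
opening: 0.254
grip_force: 25.5
```

drive_tool:
  targets: "-0.003 0 0 0 1;-0.008 0 0 0 1;-0.018 0 0 0 1;-0.028 0 0 0 1;-0.038 0 0 0 1;-0.048 0 0 0 1;-0.058 0 0 0 1;-0.066 0 0 0 1;-0.072 0 0 0 1;-0.075 0 0 0 1;-0.077 0 0 0 1;-0.078 0 0 0 1;-0.079 0 0 0 1;-0.079 0 0 0 1;-0.079 0 0 0 1"

```text
clock: 21.7
ee_pos: [628.2, -189.3, 51.6]
eef_rot: [[-0.03, 1.0, 0.001], [1.0, 0.03, 0.001], [0.001, 0.001, -1.0]]
ft_force: [-2.5, 10.4, 10.5]
opening: 0.254
grip_force: 26.2
```

drive_tool:
  targets: "0.002 0 0 0 1;0.002 0 0 0 -1;0.002 0 0 0 -1;0.002 0 0 0 -1;0.002 0 0 0 -1;0.002 0 0 0 -1;0.002 0 -0.05 0 -1;0.002 0 -0.09 0 -1;0.002 0 -0.09 0 -1;0.002 0 -0.09 0 -1"

```text
clock: 22.7
ee_pos: [628.1, -188.6, 141.2]
eef_rot: [[-0.03, 1.0, 0.002], [1.0, 0.03, -0.001], [-0.001, 0.001, -1.0]]
ft_force: [-0.5, -0.0, -1.5]
opening: 0.998
grip_force: 0.0
```

```bash
python3 - <<'E'
from h import *
v=cams.get_image("side"); t=cams.get_image("top")
for p in(v,t):
  q=fitring(p,g2w(0,35)[:2],"brass",58,z=6,r=22); print(q,w2g([*q[0],0]))
print(fitring(v,(440,-275),"white",54))
im=np.concatenate([cv2.resize(p["image"][a:a+75,b:b+75,::-1],None,fx=5,fy=5,interpolation=cv2.INTER_CUBIC) for p,a,b in((v,195,215),(t,155,225))],1); cv2.imwrite("pics/m1.png",im)
to(g2w(0,36,130)); to(g2w(0,36,14))
E
```

```text
(array([623.9, -44.3]), 0.74) [ 0.56908117 34.99894494  0.        ]
(array([625.9, -44.3]), 1.18) [ 2.56814835 34.93786791  0.        ]
(array([ 439.8, -275.9]), 0.83)
to [623.3 -43.3 130. ] shift [0.145  0.0003 0.0092] twist -0.001
to [623.3 -43.3  14. ] shift [0.1449 0.0005 0.1252] twist -0.001
```

View pics/m1.png

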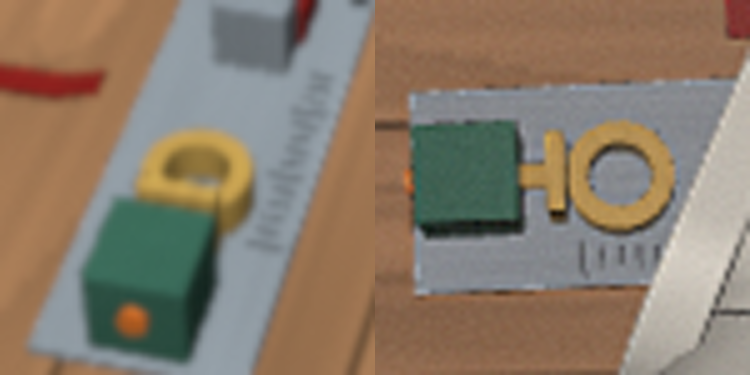

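The ring rests beside the pad (m1 right: ring centre (620,177), pad (557,175)), and the jaw is open. Grasping it.

drive_tool:
  targets: "0.05 0 0 0 -1;0.1 0 0 0 -1;0.144 0 0 0 -1;0.144 0 0 0 -1;0.144 0 0.05 0 -1;0.144 0 0.09 0 -1;0.144 0 0.115 0 -1;0.144 0 0.124 0 -1;0.144 0 0.124 0 -1;0.144 0 0.124 0 -1;0.144 0 0.124 0 1;0.144 0 0.124 0 1;0.144 0 0.124 0 1;0.144 0 0.124 0 1;0.144 0 0.124 0 1;0.144 0 0.124 0 1;0.144 0 0.124 0 1"
  newtons: 40

```text
clock: 24.5
ee_pos: [624.2, -44.7, 18.2]
eef_rot: [[-0.03, 1.0, 0.002], [1.0, 0.03, -0.0], [-0.001, 0.002, -1.0]]
ft_force: [-3.7, -0.8, 12.0]
opening: 0.667
grip_force: 39.9
```

drive_tool:
  targets: "0 0 -0.01 0 1;0 0 -0.05 0 1;0 0 -0.1 0 1;0 0 -0.15 0 1;0 0 -0.18 0 1;0 0 -0.18 0 1;0 0 -0.18 0 1"

```text
clock: 25.2
ee_pos: [623.5, -44.5, 196.9]
eef_rot: [[-0.03, 1.0, 0.001], [1.0, 0.03, -0.0], [-0.0, 0.001, -1.0]]
ft_force: [-0.3, -1.0, -1.3]
opening: 0.659
grip_force: 43.7
```

```bash
python3 - <<'E'
from h import *
s=telemetry.sense(); e=s["ee_pos"]; print(e.round(1),s["ft_force"].round(1))
to([511.5,225.8,e[2]])
E
```

```text
[623.5 -44.5 196.9] [-0.3 -1.  -1.3]
to [511.5 225.8 196.9] shift [ 2.736e-01 -1.038e-01 -2.000e-04] twist -0.001
```

drive_tool:
  targets: "0.045 -0.017 0 0 1;0.09 -0.034 0 0 1;0.135 -0.051 0 0 1;0.18 -0.068 0 0 1;0.225 -0.085 0 0 1;0.255 -0.097 0 0 1;0.27 -0.102 0 0 1;0.274 -0.104 0 0 1;0.274 -0.104 0 0 1;0.274 -0.104 0 0 1;0.274 -0.104 0 0 1"

```text
clock: 26.3
ee_pos: [511.8, 225.1, 196.1]
eef_rot: [[-0.029, 1.0, -0.0], [1.0, 0.029, -0.0], [-0.0, -0.0, -1.0]]
ft_force: [0.5, 0.6, -1.3]
opening: 0.665
grip_force: 43.7
```

```bash
python3 - <<'E'
from h import *
s=telemetry.sense(); e=s["ee_pos"]; print(e.round(1),s["ft_force"].round(1))
v=cams.get_image("side"); t=cams.get_image("top")
b=e[2]-12.2
for p in(v,t):
    try: print(fitring(p,e[:2],"brass",58,z=b,r=34))
    except Exception as x: print(x)
print(pix(t,[511.5,225.8,148]),pix(v,[511.5,225.8,148]))
im=np.concatenate([cv2.resize(p["image"][a:a+110,c:c+75,::-1],None,fx=5,fy=5,interpolation=cv2.INTER_CUBIC) for p,a,c in((v,240,230),(t,180,125))],1); cv2.imwrite("pics/m2.png",im)
E
```

```text
[511.8 225.1 196.1] [ 0.5  0.6 -1.3]
(array([511.7, 229.7]), 0.92)
(array([517. , 208.5]), 0.07)
[[160.21309716 228.84425705]] [[265.57638969 293.7945387 ]]
```

View pics/m2.png

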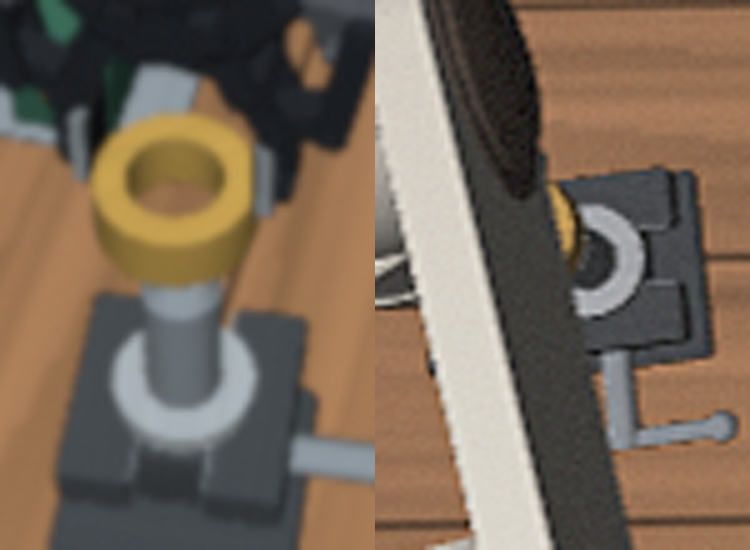

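The ring hangs just over the tip (side half: ring (175,190), axle (182,300)). In the top view only the ring's right rim shows, around (578,240). I'll measure that rim.

```bash
python3 - <<'E'
from h import *
t=cams.get_image("top"); v=cams.get_image("side")
m=cv2.inRange(hsv(t),*RNG["brass"]); pts=np.argwhere(m[215:245,155:175])[:,::-1]+[155,215]
pr=pix(t,cyl(511.8,226.1,184,58,26)); 
for r in range(217,242,2):
    q=pts[pts[:,1]==r]
    # predicted right edge of the hull at this row
    h=cv2.convexHull(np.float32(pr)).reshape(-1,2); xs=[]
    for a,b in zip(h,np.roll(h,-1,0)):
        if (a[1]-r)*(b[1]-r)<=0 and a[1]!=b[1]: xs.append(a[0]+(b[0]-a[0])*(r-a[1])/(b[1]-a[1]))
    print(r,q[:,0].max()+.5 if len(q) else None,round(max(xs),1) if xs else None)
print((pix(t,[511,226,210])-pix(t,[511,216,210])).round(2))
# side: does the axle look the same relative to model?  axle left/right edges
hs=v["image"].astype(int)
for z in(100,120,140): print(z,pix(v,[511.5,225.8,z]).round(1).tolist())
for r in(302,306,310,314): print(r,hs[r,250:282].sum(1).tolist())
E
```

```text
217 160.5 164.3
219 163.5 166.3
221 163.5 167.6
223 164.5 168.4
225 164.5 168.8
227 164.5 168.9
229 164.5 168.7
231 165.5 168.1
233 164.5 167.2
235 None 165.8
237 None 163.8
239 None 160.2
241 None None
[[-4.52  0.07]]
100 [[266.0, 308.7]]
120 [[265.8, 302.7]]
140 [[265.7, 296.4]]
302 [226, 226, 226, 225, 224, 225, 224, 226, 236, 288, 346, 393, 425, 443, 448, 452, 454, 448, 438, 420, 379, 329, 274, 228, 226, 295, 353, 321, 272, 259, 263, 263]
306 [227, 226, 225, 223, 224, 241, 294, 348, 339, 296, 288, 302, 312, 321, 328, 327, 325, 322, 318, 308, 293, 274, 249, 277, 397, 468, 414, 314, 247, 228, 225, 223]
310 [224, 226, 247, 338, 461, 521, 533, 509, 422, 315, 284, 296, 312, 319, 325, 328, 328, 322, 319, 310, 293, 274, 249, 285, 413, 506, 531, 536, 521, 429, 310, 238]
314 [229, 254, 360, 481, 530, 534, 532, 518, 452, 339, 283, 292, 308, 317, 325, 328, 327, 323, 319, 312, 298, 274, 250, 268, 379, 488, 531, 541, 543, 536, 489, 348]
```

The ring appears about 2 mm too far in +y; the dark lower wall explains the rest of the difference. I'll shift -1.5 mm in y and descend with force checks.

drive_tool:
  targets: "-0.0015 0 0.01 0 1;-0.0015 0 0.02 0 1;-0.0015 0 0.03 0 1;-0.0015 0 0.034 0 1;-0.0015 0 0.034 0 1;-0.0015 0 0.034 0 1"

```text
clock: 27.1
ee_pos: [511.4, 224.8, 162.4]
eef_rot: [[-0.03, 1.0, 0.0], [1.0, 0.03, 0.0], [0.0, 0.0, -1.0]]
ft_force: [0.0, -0.3, -2.0]
opening: 0.658
grip_force: 43.7
```

drive_tool:
  targets: "0 0 0.003 0 1;0 0 0.006 0 1;0 0 0.008 0 1;0 0 0.01 0 1;0 0 0.01 0 1;0 0 0.01 0 1"

```text
clock: 27.7
ee_pos: [511.4, 224.6, 152.3]
eef_rot: [[-0.03, 1.0, -0.0], [1.0, 0.03, -0.0], [-0.0, -0.0, -1.0]]
ft_force: [1.2, -2.2, -1.0]
opening: 0.662
grip_force: 43.7
```

drive_tool:
  targets: "0 0 0.001 0 1;0 0 0.002 0 1;0 0 0.003 0 1;0 0 0.004 0 1;0 0 0.004 0 1"

```text
clock: 28.2
ee_pos: [511.4, 224.6, 148.2]
eef_rot: [[-0.03, 1.0, -0.0], [1.0, 0.03, -0.0], [-0.0, -0.0, -1.0]]
ft_force: [1.8, -4.5, -0.7]
opening: 0.663
grip_force: 43.8
```

drive_tool:
  targets: "-0.001 0 0 0 1;-0.001 0 0 0 1;-0.001 0 0 0 1"

```text
clock: 28.5
ee_pos: [511.4, 223.7, 148.3]
eef_rot: [[-0.03, 1.0, -0.0], [1.0, 0.03, 0.0], [0.0, -0.0, -1.0]]
ft_force: [2.0, -2.8, -1.6]
opening: 0.659
grip_force: 43.7
```

drive_tool:
  targets: "-0.001 0 0.003 0 1;-0.001 0 0.006 0 1;-0.001 0 0.009 0 1;-0.001 0 0.01 0 1;-0.001 0 0.01 0 1"

```text
clock: 29.0
ee_pos: [511.3, 222.7, 138.0]
eef_rot: [[-0.03, 1.0, -0.001], [1.0, 0.03, 0.0], [0.0, -0.001, -1.0]]
ft_force: [0.9, -0.5, -1.2]
opening: 0.666
grip_force: 43.7
```

drive_tool:
  targets: "0 0 0.006 0 1;0 0 0.012 0 1;0 0 0.018 0 1;0 0 0.024 0 1;0 0 0.024 0 1"

```text
clock: 29.5
ee_pos: [511.0, 222.6, 113.2]
eef_rot: [[-0.03, 1.0, -0.001], [1.0, 0.03, -0.0], [-0.0, -0.001, -1.0]]
ft_force: [-0.1, -0.7, -1.6]
opening: 0.662
grip_force: 43.7
```

drive_tool:
  targets: "0 0 0.005 0 1;0 0 0.01 0 1;0 0 0.015 0 1;0 0 0.018 0 1;0 0 0.018 0 1"

```text
clock: 30.0
ee_pos: [511.2, 222.7, 95.8]
eef_rot: [[-0.03, 1.0, -0.001], [1.0, 0.03, -0.0], [-0.0, -0.001, -1.0]]
ft_force: [0.6, -0.7, -2.0]
opening: 0.663
grip_force: 43.7
```

drive_tool:
  targets: "0 0 0.001 0 1;0 0 0.002 0 1;0 0 0.003 0 1;0 0 0.003 0 1"

```text
clock: 30.4
ee_pos: [511.4, 222.7, 93.3]
eef_rot: [[-0.03, 1.0, -0.0], [1.0, 0.03, 0.0], [0.0, -0.0, -1.0]]
ft_force: [-0.1, 0.4, -1.7]
opening: 0.658
grip_force: 43.7
```

drive_tool:
  targets: "0 0 0.0005 0 1;0 0 0.001 0 1;0 0 0.0015 0 1;0 0 0.0015 0 1"

```text
clock: 30.8
ee_pos: [511.5, 222.8, 92.3]
eef_rot: [[-0.03, 1.0, 0.0], [1.0, 0.03, 0.0], [0.0, 0.0, -1.0]]
ft_force: [-2.7, 0.1, 4.1]
opening: 0.663
grip_force: 44.3
```

drive_tool:
  targets: "0 0 -0.0005 0 1;0 0 -0.0005 0 -1;0 0 -0.0005 0 -1;0 0 -0.0005 0 -1;0 0 -0.0005 0 -1;0 0 -0.0005 0 -1;0 0 -0.03 0 -1;0 0 -0.07 0 -1;0 0 -0.11 0 -1;0 0 -0.12 0 -1;0 0 -0.12 0 -1"

```text
clock: 31.9
ee_pos: [512.0, 222.9, 213.3]
eef_rot: [[-0.03, 1.0, 0.003], [1.0, 0.03, 0.001], [0.001, 0.003, -1.0]]
ft_force: [0.0, -1.0, -0.6]
opening: 1.001
grip_force: 0.0
```

```bash
python3 - <<'E'
from h import *
v=cams.get_image("side"); t=cams.get_image("top")
print(telemetry.sense()["ee_pos"].round(1),fitring(v,(511,225),"brass",58,z=80,r=30))
for p in(v,t):
    try: print(fitring(p,(440,-275),"white",54))
    except Exception as x: print(x)
to([440.5,-275.7,211]); to([440.5,-275.7,9])
E
```

```text
[511.1 222.6 210.5] (array([510.3, 228.5]), 0.88)
(array([ 439.9, -275.9]), 0.83)
(array([ 441.4, -275.5]), 0.86)
to [ 440.5 -275.7  211. ] shift [-4.96e-01 -8.55e-02 -2.00e-04] twist -0.001
to [ 440.5 -275.7    9. ] shift [-0.4959 -0.0852  0.2018] twist -0.001
```

drive_tool:
  targets: "-0.496 -0.085 0 0 -1;-0.496 -0.085 0 0 -1;-0.496 -0.085 0 0 -1;-0.496 -0.085 0 0 -1;-0.496 -0.085 0 0 -1;-0.496 -0.085 0 0 -1;-0.496 -0.085 0 0 -1;-0.496 -0.085 0 0 -1;-0.496 -0.085 0 0 -1;-0.496 -0.085 0 0 -1;-0.496 -0.085 0 0 -1;-0.496 -0.085 0.05 0 -1;-0.496 -0.085 0.1 0 -1;-0.496 -0.085 0.12 0 -1;-0.496 -0.085 0.12 0 -1;-0.496 -0.085 0.12 0 -1"

```text
clock: 33.6
ee_pos: [441.3, -275.2, 91.8]
eef_rot: [[-0.03, 1.0, -0.001], [1.0, 0.03, 0.001], [0.001, -0.001, -1.0]]
ft_force: [0.1, -1.4, 0.7]
opening: 1.004
grip_force: 0.0
```

```bash
python3 - <<'E'
from h import *
v=cams.get_image("side")
print(fitring(v,(440,-275),"white",54),find(v,"spacer_white")); to([440.5,-275.7,9])
E
```

```text
(array([ 439.8, -276. ]), 0.83) [(0.83, array([ 449., -171.,   22.]), array([330., 209.])), (0.7, array([ 440., -261.,   14.]), array([338., 191.])), (0.7, array([ 434., -362.,   22.]), array([345., 170.]))]
to [ 440.5 -275.7    9. ] shift [ 0.0003 -0.0015  0.0841] twist -0.001
```

drive_tool:
  targets: "0 -0.001 0.04 0 -1;0 -0.001 0.065 0 -1;0 -0.001 0.078 0 -1;0 -0.001 0.082 0 -1;0 -0.001 0.082 0 -1;0 -0.001 0.082 0 1;0 -0.001 0.082 0 1;0 -0.001 0.082 0 1;0 -0.001 0.082 0 1;0 -0.001 0.082 0 1;0 -0.001 0.082 0 1;0 -0.001 0.082 0 1"
  newtons: 40

```text
clock: 34.9
ee_pos: [440.9, -276.0, 11.1]
eef_rot: [[-0.03, 1.0, 0.001], [1.0, 0.03, -0.001], [-0.001, 0.001, -1.0]]
ft_force: [-3.2, 3.1, 11.8]
opening: 0.61
grip_force: 39.8
```

drive_tool:
  targets: "0 0 -0.03 0 1;0 0 -0.07 0 1;0 0 -0.1 0 1;0 0 -0.12 0 1;0 0 -0.12 0 1;0 0 -0.12 0 1"

```text
clock: 35.5
ee_pos: [440.3, -275.6, 129.5]
eef_rot: [[-0.03, 1.0, 0.0], [1.0, 0.03, -0.0], [-0.0, 0.0, -1.0]]
ft_force: [-0.4, -1.0, -3.4]
opening: 0.6
grip_force: 44.2
```

```bash
python3 - <<'E'
from h import *
s=telemetry.sense(); print(s["ee_pos"].round(1))
to(g2w(0,34,s["ee_pos"][2])); to(g2w(0,34,25))
E
```

```text
[ 440.3 -275.6  129.5]
to [623.4 -45.3 129.5] shift [0.2246 0.1899 0.    ] twist -0.001
to [623.4 -45.3  25. ] shift [0.2247 0.1899 0.1045] twist -0.001
```

drive_tool:
  targets: "0.035 0.03 0 0 1;0.07 0.06 0 0 1;0.105 0.09 0 0 1;0.14 0.12 0 0 1;0.175 0.15 0 0 1;0.21 0.18 0 0 1;0.225 0.19 0 0 1;0.225 0.19 0 0 1;0.225 0.19 0 0 1;0.225 0.19 0.04 0 1;0.225 0.19 0.08 0 1;0.225 0.19 0.1 0 1;0.225 0.19 0.108 0 1;0.225 0.19 0.108 0 1;0.225 0.19 0.108 0 1"

```text
clock: 37.0
ee_pos: [623.9, -45.7, 23.1]
eef_rot: [[-0.029, 1.0, 0.001], [1.0, 0.029, -0.0], [-0.0, 0.001, -1.0]]
ft_force: [-0.3, 0.5, -1.6]
opening: 0.602
grip_force: 44.1
```

drive_tool:
  targets: "0 0 0.001 0 1;0 0 0.002 0 1;0 0 0.003 0 1;0 0 0.004 0 1;0 0 0.004 0 1;0 0 0.004 0 1"

```text
clock: 37.6
ee_pos: [623.5, -45.0, 17.8]
eef_rot: [[-0.03, 1.0, -0.0], [1.0, 0.03, 0.0], [0.0, -0.0, -1.0]]
ft_force: [-0.1, 0.3, -1.8]
opening: 0.607
grip_force: 44.2
```

drive_tool:
  targets: "0 0 0.0005 0 1;0 0 0.001 0 1;0 0 0.0015 0 1;0 0 0.0015 0 1"

```text
clock: 38.0
ee_pos: [623.6, -45.0, 17.2]
eef_rot: [[-0.03, 1.0, 0.0], [1.0, 0.03, -0.0], [-0.0, 0.0, -1.0]]
ft_force: [-5.6, 1.3, 11.1]
opening: 0.602
grip_force: 45.4
```

Contact. Release, rise, and go to the tab.

drive_tool:
  targets: "0 0 -0.001 0 1;0 0 -0.001 0 -1;0 0 -0.001 0 -1;0 0 -0.001 0 -1;0 0 -0.001 0 -1;0 0 -0.001 0 -1;0 0 -0.05 0 -1;0 0 -0.09 0 -1;0 0 -0.12 0 -1;0 0 -0.12 0 -1;0 0 -0.12 0 -1"

```text
clock: 39.1
ee_pos: [623.6, -45.1, 136.5]
eef_rot: [[-0.03, 1.0, 0.001], [1.0, 0.03, -0.0], [-0.0, 0.001, -1.0]]
ft_force: [0.2, -0.2, 0.2]
opening: 1.004
grip_force: 0.0
```

```bash
python3 - <<'E'
from h import *
v=cams.get_image("side"); save(v,"s6.png",(190,150,330,330),3)
to(g2w(0.4,-110.4,51))
E
```

```text
to [ 628.2 -189.6   51. ] shift [-0.1448  0.0007  0.0844] twist -0.001
```

drive_tool:
  targets: "-0.05 0 0 0 -1;-0.1 0 0 0 -1;-0.144 0 0 0 -1;-0.144 0 0 0 -1;-0.144 0 0.04 0 -1;-0.144 0 0.083 0 -1;-0.144 0 0.083 0 -1;-0.144 0 0.083 0 1;-0.144 0 0.083 0 1;-0.144 0 0.083 0 1;-0.144 0 0.083 0 1;-0.144 0 0.083 0 1;-0.144 0 0.083 0 1;-0.144 0 0.083 0 1"
  newtons: 20

```text
clock: 40.55
ee_pos: [628.2, -189.1, 54.6]
eef_rot: [[-0.03, 1.0, 0.001], [1.0, 0.03, -0.0], [-0.001, 0.001, -1.0]]
ft_force: [-2.3, 0.4, 7.1]
opening: 0.254
grip_force: 25.4
```

drive_tool:
  targets: "0.006 0 0 0 1;0.014 0 0 0 1;0.022 0 0 0 1;0.03 0 0 0 1;0.038 0 0 0 1;0.046 0 0 0 1;0.054 0 0 0 1;0.06 0 0 0 1;0.063 0 0 0 1;0.065 0 0 0 1;0.067 0 0 0 1;0.069 0 0 0 1;0.071 0 0 0 1;0.072 0 0 0 1;0.072 0 0 0 1;0.072 0 0 0 1"

```text
clock: 42.15
ee_pos: [626.2, -117.4, 54.6]
eef_rot: [[-0.03, 1.0, 0.002], [1.0, 0.03, -0.001], [-0.001, 0.002, -1.0]]
ft_force: [-1.2, -1.3, 5.9]
opening: 0.251
grip_force: 25.3
```

drive_tool:
  targets: "0.001 0 0 0 1;0.002 0 0 0 1;0.003 0 0 0 1;0.004 0 0 0 1;0.005 0 0 0 1;0.006 0 0 0 1;0.0065 0 0 0 1;0.007 0 0 0 1;0.007 0 0 0 1;0.007 0 0 0 1"

```text
clock: 43.15
ee_pos: [626.0, -110.8, 54.6]
eef_rot: [[-0.03, 1.0, 0.002], [1.0, 0.03, -0.001], [-0.001, 0.002, -1.0]]
ft_force: [-0.1, -6.1, 4.8]
opening: 0.254
grip_force: 25.2
```

drive_tool:
  targets: "0.0005 0 0 0 1;0.001 0 0 0 1;0.0015 0 0 0 1;0.002 0 0 0 1;0.0025 0 0 0 1;0.0025 0 0 0 1;0.0025 0 0 0 1;0.0025 0 0 0 1;0.0025 0 0 0 1;0.0025 0 0 0 1;0.0025 0 0 0 1;0.0025 0 0 0 1;0.0025 0 0 0 1;0.0025 0 0 0 1;0.0025 0 0 0 1;0.0025 0 0 0 1;0.0025 0 0 0 1;0.0025 0 0 0 1;0.0025 0 0 0 1;0.0025 0 0 0 1"

```text
clock: 45.15
ee_pos: [625.9, -108.5, 54.6]
eef_rot: [[-0.03, 1.0, 0.002], [1.0, 0.03, -0.002], [-0.002, 0.002, -1.0]]
ft_force: [-0.0, -6.4, 5.6]
opening: 0.255
grip_force: 25.2
```

drive_tool:
  targets: "-0.003 0 0 0 1;-0.008 0 0 0 1;-0.018 0 0 0 1;-0.028 0 0 0 1;-0.038 0 0 0 1;-0.048 0 0 0 1;-0.058 0 0 0 1;-0.068 0 0 0 1;-0.074 0 0 0 1;-0.078 0 0 0 1;-0.08 0 0 0 1;-0.081 0 0 0 1;-0.082 0 0 0 1;-0.083 0 0 0 1;-0.083 0 0 0 1;-0.083 0 0 0 1"

```text
clock: 46.75
ee_pos: [628.2, -189.8, 54.6]
eef_rot: [[-0.03, 1.0, 0.001], [1.0, 0.03, 0.001], [0.001, 0.001, -1.0]]
ft_force: [-2.7, 8.2, 9.0]
opening: 0.251
grip_force: 25.8
```

drive_tool:
  targets: "0.0005 0 0 0 1;0.0005 0 0 0 -1;0.0005 0 0 0 -1;0.0005 0 0 0 -1;0.0005 0 0 0 -1;0.0005 0 0 0 -1;0.0005 0 -0.05 0 -1;0.0005 0 -0.085 0 -1;0.0005 0 -0.085 0 -1;0.0005 0 -0.085 0 -1"

```text
clock: 47.75
ee_pos: [628.1, -190.1, 139.0]
eef_rot: [[-0.03, 1.0, 0.001], [1.0, 0.03, -0.0], [-0.001, 0.001, -1.0]]
ft_force: [0.6, -0.3, -1.1]
opening: 1.0
grip_force: 0.0
```

```bash
python3 - <<'E'
from h import *
t=cams.get_image("top"); v=cams.get_image("side")
print(w2g([624.2,-44.7,0]).round(2))
# white ring circle search in top (brightness)
for p in(t,v):
    print(find(p,"spacer_white")[:4])
P=g2w(0.3,36.6,19); print(P); to(P); to([*P[:2],130])
RNG["white"]=((0,0,165),(179,40,255))
for p in(t,v):
    try:
        q=fitring(p,g2w(0,37)[:2],"white",54,z=6,r=16); print(q,w2g([*q[0],0]).round(1))
    except Exception as x: print(x)
E
```

```text
[ 0.86 34.59  0.  ]
[(0.62, array([621., -44.,  28.]), array([275., 191.])), (0.51, array([ 436., -371.,   25.]), array([404., 260.])), (0.31, array([ 769., -108.,    7.]), array([298., 138.]))]
[(0.72, array([617., -50.,  28.]), array([257., 227.])), (0.57, array([ 433., -359.,   24.]), array([346., 170.]))]
[623.58215049 -42.70790902  19.        ]
to [623.6 -42.7  19. ] shift [0.147  0.0008 0.1182] twist -0.001
to [623.6 -42.7 130. ] shift [0.1471 0.0006 0.0072] twist -0.001
(array([625.1, -41.6]), 0.8) [ 1.9 37.7  0. ]
(array([623.3, -42.3]), 1.01) [ 0. 37.  0.]
```

drive_tool:
  targets: "0.05 0 0 0 -1;0.1 0 0 0 -1;0.147 0.001 0 0 -1;0.147 0.001 0 0 -1;0.147 0.001 0.05 0 -1;0.147 0.001 0.09 0 -1;0.147 0.001 0.112 0 -1;0.147 0.001 0.118 0 -1;0.147 0.001 0.118 0 -1;0.147 0.001 0.118 0 -1;0.147 0.001 0.118 0 1;0.147 0.001 0.118 0 1;0.147 0.001 0.118 0 1;0.147 0.001 0.118 0 1;0.147 0.001 0.118 0 1;0.147 0.001 0.118 0 1;0.147 0.001 0.118 0 1"
  newtons: 40

```text
clock: 49.65
ee_pos: [625.0, -43.1, 21.7]
eef_rot: [[-0.03, 1.0, 0.002], [1.0, 0.03, -0.0], [-0.0, 0.002, -1.0]]
ft_force: [-2.8, -0.5, 9.6]
opening: 0.6
grip_force: 40.1
```

drive_tool:
  targets: "0 0 -0.01 0 1;0 0 -0.05 0 1;0 0 -0.1 0 1;0 0 -0.15 0 1;0 0 -0.18 0 1;0 0 -0.18 0 1;0 0 -0.18 0 1"

```text
clock: 50.35
ee_pos: [624.4, -43.0, 200.8]
eef_rot: [[-0.03, 1.0, 0.001], [1.0, 0.03, -0.0], [-0.0, 0.001, -1.0]]
ft_force: [-0.1, -0.8, -2.5]
opening: 0.599
grip_force: 43.0
```

```bash
python3 - <<'E'
from h import *
s=telemetry.sense(); e=s["ee_pos"]; print(e.round(1),s["ft_force"].round(1))
to([511.4,222.7,e[2]])
E
```

```text
[624.4 -43.  200.8] [-0.1 -0.8 -2.5]
to [511.4 222.7 200.8] shift [ 2.689e-01 -1.050e-01 -1.000e-04] twist -0.001
```

drive_tool:
  targets: "0.045 -0.0175 0 0 1;0.09 -0.035 0 0 1;0.135 -0.0525 0 0 1;0.18 -0.07 0 0 1;0.225 -0.088 0 0 1;0.255 -0.1 0 0 1;0.265 -0.1035 0 0 1;0.269 -0.105 0 0 1;0.269 -0.105 0 0 1;0.269 -0.105 0 0 1;0.269 -0.105 0.01 0 1;0.269 -0.105 0.02 0 1;0.269 -0.105 0.03 0 1;0.269 -0.105 0.034 0 1;0.269 -0.105 0.034 0 1"

```text
clock: 51.85
ee_pos: [511.1, 222.5, 165.4]
eef_rot: [[-0.03, 1.0, -0.001], [1.0, 0.03, -0.0], [-0.0, -0.001, -1.0]]
ft_force: [0.1, 0.2, -1.8]
opening: 0.598
grip_force: 42.9
```

drive_tool:
  targets: "0 0 0.003 0 1;0 0 0.006 0 1;0 0 0.008 0 1;0 0 0.01 0 1;0 0 0.01 0 1;0 0 0.01 0 1"

```text
clock: 52.45
ee_pos: [511.4, 222.7, 156.4]
eef_rot: [[-0.03, 1.0, 0.0], [1.0, 0.03, 0.0], [0.0, 0.0, -1.0]]
ft_force: [-0.3, 0.1, -2.4]
opening: 0.602
grip_force: 43.0
```

drive_tool:
  targets: "0 0 0.004 0 1;0 0 0.008 0 1;0 0 0.012 0 1;0 0 0.014 0 1;0 0 0.014 0 1"

```text
clock: 52.95
ee_pos: [511.3, 222.7, 141.9]
eef_rot: [[-0.03, 1.0, -0.001], [1.0, 0.03, -0.0], [-0.0, -0.001, -1.0]]
ft_force: [0.6, 0.2, -2.6]
opening: 0.598
grip_force: 43.0
```

drive_tool:
  targets: "0 0 0.004 0 1;0 0 0.008 0 1;0 0 0.012 0 1;0 0 0.016 0 1;0 0 0.016 0 1;0 0 0.016 0 1"

```text
clock: 53.55
ee_pos: [511.4, 222.7, 126.3]
eef_rot: [[-0.03, 1.0, -0.0], [1.0, 0.03, 0.0], [0.0, -0.0, -1.0]]
ft_force: [-0.3, 0.3, -2.5]
opening: 0.601
grip_force: 43.0
```

Perfectly aligned. Seating expected at about 121.7.

drive_tool:
  targets: "0 0 0.001 0 1;0 0 0.002 0 1;0 0 0.003 0 1;0 0 0.004 0 1;0 0 0.004 0 1"

```text
clock: 54.05
ee_pos: [511.3, 222.7, 122.2]
eef_rot: [[-0.03, 1.0, -0.0], [1.0, 0.03, 0.0], [0.0, -0.0, -1.0]]
ft_force: [-0.5, 0.7, -2.6]
opening: 0.601
grip_force: 43.0
```

drive_tool:
  targets: "0 0 0.0005 0 1;0 0 0.001 0 1;0 0 0.0015 0 1;0 0 0.0015 0 1"

```text
clock: 54.45
ee_pos: [511.5, 222.8, 121.7]
eef_rot: [[-0.03, 1.0, 0.001], [1.0, 0.03, 0.0], [0.0, 0.001, -1.0]]
ft_force: [-4.5, -1.3, 9.1]
opening: 0.597
grip_force: 44.1
```

Seated. Release, rise, and take a final look.

drive_tool:
  targets: "0 0 -0.001 0 1;0 0 -0.001 0 -1;0 0 -0.001 0 -1;0 0 -0.001 0 -1;0 0 -0.001 0 -1;0 0 -0.001 0 -1;0 0 -0.03 0 -1;0 0 -0.07 0 -1;0 0 -0.11 0 -1;0 0 -0.12 0 -1;-0.1 -0.05 -0.12 0 -1;-0.15 -0.1 -0.12 0 -1;-0.2 -0.15 -0.12 0 -1;-0.2 -0.15 -0.12 0 -1;-0.2 -0.15 -0.12 0 -1"

```text
clock: 55.95
ee_pos: [366.6, 18.3, 240.2]
eef_rot: [[-0.031, 1.0, -0.0], [1.0, 0.031, 0.0], [0.0, -0.0, -1.0]]
ft_force: [0.7, -1.8, 0.9]
opening: 0.999
grip_force: 0.0
```

```bash
python3 - <<'E'
from h import *
v=cams.get_image("side"); t=cams.get_image("top")
for n,d,z in(("white",54,106),): print(fitring(v,(511,225),n,d,z=z,r=26))
print(pix(v,cyl(511.3,226,106,54,26)).mean(0))
a=cv2.resize(v["image"][140:350,170:400,::-1],None,fx=1.74*1.0,fy=1.74,interpolation=cv2.INTER_CUBIC); b=cv2.resize(t["image"][150:290,130:330,::-1],(400,280),interpolation=cv2.INTER_CUBIC)
c=np.zeros((600,800,3),np.uint8); c[:a.shape[0],:a.shape[1]]=a[:,:400]; c[:280,400:]=b
z=cv2.resize(v["image"][255:345,235:305,::-1],None,fx=3.4,fy=3.4,interpolation=cv2.INTER_CUBIC); c[290:290+z.shape[0],420:420+z.shape[1]]=z[:310]
cv2.imwrite("pics/end.png",c)
E
```

```text
(array([510.9, 227. ]), 0.91)
[265.92519943 303.17810422]
```

View pics/end.png

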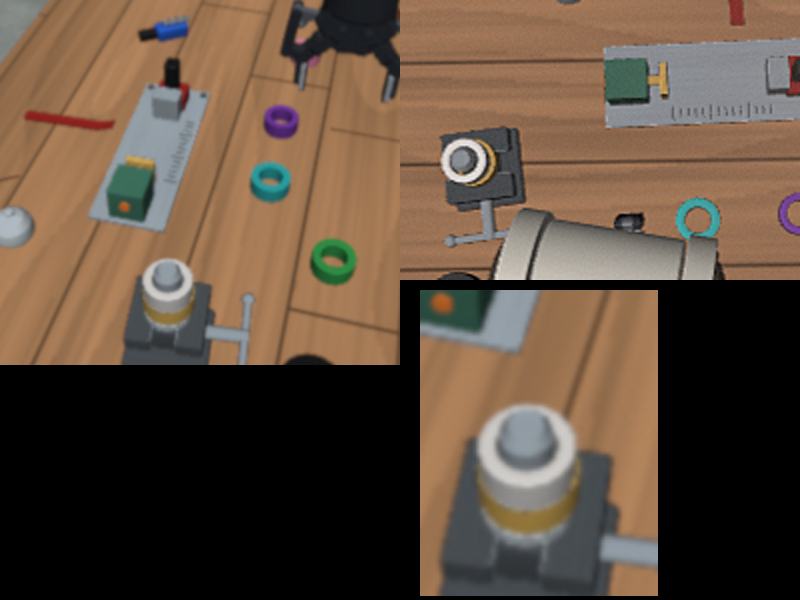

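The end picture shows white seated on brass on the axle (side crop (527,470)), the jaw at the open end, and the gripper clear. Handing in.

```bash
python3 -c "
from rig import ctrl; print(ctrl.close_job())"
```

```text
the job is handed in; nothing more can be done
None
```

The job is handed in: I gauged the brass spacer, then the white one (blue and red were absent), to about 5 mm of pad travel. Both are seated on the axle, brass below white, with the jaw fully open and nothing else on the bench touched.

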